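# Hook out the sampler's drip tray

### The arm

A 6-joint arm with a two-finger parallel gripper is mounted at the origin on the work surface. World frame = base frame: x ahead of the robot, y to its left, z up, the work surface at z = 0. Lengths are in m, angles in rad, forces in N, time in s.
With the tool pointing down it reaches from about 0.375 to 0.9 m from the base axis. Payload 3.1 kg.
Tool frame: the origin (TCP) lies between the finger pads; the fingertips stand 11 mm ahead of it and the grasp point (between the pads) lies 8 mm behind it; z points along the fingers, y is the direction in which the jaws open and shut (so a half turn about z gives the same grasp; the last joint's range is limited). The gripper opens to 85 mm and grips with 20 to 120 N. Pads are 22 mm wide; open, the fingers measure 114 mm over their backs; the gripper's body (76 mm by 85 mm) begins 54 mm behind the grasp point. The pads swing forward as they close: fully open they stand 13 mm farther back than shut.
Start: joints at [-1.516, 0.527, 1.433, -0, 1.181, -0.178], TCP at [0.144, -0.608, 0.242] pointing down, gripper open.
Joint ranges: [-3.08, 3.08], [-0.75, 2.2], [0.22, 2.44], [-1.43, 4.57], [0, 2.65], [-2.85, 2.85]. Speed limits (rad/s): [2.79, 2.79, 3.14, 3.14, 3.14, 3.14].

### API

Orientations are given as a unit quaternion [x, y, z, w].
In Python, from station import manip gives the robot as it stands.
- The arm moves only by the tool move_arm, never from a script. Its argument "deltas" is a list of rows, each a list of 5 numbers: the shift along the tool's x, y, z in units of 40 cm (1.0 is 40 cm), then the turn about the tool's z in units of 0.5 rad (1.0 is 0.5 rad), then the opening in per cent of the stroke, from 0 (shut) to 100 (fully open). In form: [[x, y, z, twist, grip], ...]. A call has exactly 8 rows; each row is the pose to reach, as a shift and turn from the pose commanded when the call began, along the tool's axes at that moment; what a row does not reach only later rows make up. A row lasts 1/12 s, in which the tool goes at most 41.7 mm and 7.16 degrees, less where a joint would pass 70% of its speed; a pose out of reach is approached as far as the arm can. A call with a number of a shift or a turn outside -1 to 1 is refused whole. A call with a gripper value outside its range is refused whole. The fingers move at their own pace and stop on an object; "force" is the grip in N (left out, the last holds). Time passes only in rows, so rows that repeat a pose let the fingers close, or fill a call up. It gives the time, the measured TCP pose, the force and the opening at its end, in the units of the state.
- manip.sense(): the state, without advancing time (a new reading comes with each control period).
- manip.snapshot(name): name is "scene" or "top"; returns (picture, depth): 480x640x3 uint8, red, green, blue; 480x640 float32, m along the optical axis (not along the pixel's ray), 0 where there is no reading.
- manip.get_calibration(name): a dict with "vfov" (degrees; the focal length in pixels is half the picture's height over the tangent of half this angle, whatever the lens; pixels are square), "cx", "cy" (the principal point, pixels), "D" ([k1, k2, p1, p2, k3] as OpenCV has them; the pictures are not rectified), "pose" (4x4, takes a point from camera to world coordinates). Camera axes: x right, y down, z forward; pixel columns grow to the right and rows downward; lengths in m; the calibration is good to about 2 mm. A picture is of the moment at which its call begins. get_calibration takes no time and is no camera call.
- manip.sign_off(): hands the job in, once; it reports no verdict.
The state is a dict: "t": time; "q": joint angles; "qd": joint speeds; "tau": joint torques, N m; "tcp_pos": TCP position; "tool_rot": TCP orientation; "force": force on the tool from outside, world axes, zero at the start; "ft_torque": the same for the moment, N m; "finger_gap": opening from 0.0 (shut) to 1.0 (fully open).
Only numpy, scipy, OpenCV 4.12 (cv2) and the standard library are available. Lean on these libraries where they do the work, as an engineer would, in place of code of your own. Each camera call takes 0.05 s, during which the arm holds its last target.

### The job

Take the hooked rod from its rest, reach it under the front ledge of the white sampler, feel for the pull eye on the drip tray and draw the tray out to its stop with the hook. Then put the rod back on its rest. Be gentle with the rod on the sampler and tray (never more than about 20 N), keep the hand itself off the sampler, and leave the other things on the bench as they are.

Things in the scene. Friction and masses are not known exactly. Their poses are not given: they have to be found in the camera images.
- hook_rod: Loose hooked rod, about 0.12 kg. Origin at the centre of its grey flat-sided handle, 100 mm long (x), 18 wide (y), 24 high (z): grip it across y from above. A round steel shaft, 8 mm thick, runs on along +x on the handle's axis and at x = 150 mm bends straight down as the hook's peg. It lies on its rest peg down, level.
- peg_foot (a point): Lowest point of the hook's peg, a straight round pin 8 mm thick with a rounded foot, in the rod's frame at x = 150 mm, y = 0, 28 mm below the shaft's axis.
- rod_rest: Fixed aluminium rest with two open-topped notches. Origin on the bench; the laid-up rod has its origin 55 mm straight above it and the same axes. Rear notch at x = -42 mm, 30 mm wide, for the handle, cheeks up to z = 66 mm; front notch at x = +85 mm, 26 wide, for the shaft, cheeks up to z = 70. Beside the handle's middle is only the base plate, 8 mm high.
- sampler: Fixed white autosampler base, 290 mm deep (x), 300 wide (y); its deck, 85 to 110 mm above the bench, is the ledge. Origin on the bench under the middle of the deck's front edge; +x goes into the open bay under the deck (264 mm clear width), z up. In the bay is the steel drip tray with a flat upright front plate, 200 mm wide, from z = 9 to 77 mm. Nothing else stands before the plate.
- eye_nominal (a point): Point fixed to the sampler, at x = 75 mm, y = 0, z = 28 mm in its frame: where the middle of the pull eye's root meets the plate's front face if the tray sits in the middle of its play. The true tray, at home, is up to 15 mm nearer or deeper (x) and up to 25 mm to either side (y), fixed in each run but not measured: feel for it.
- drip_tray (a joint): Tray drawn out towards the sampler's -x, m: 0 home (hard stop), 0.080 hard outer stop; friction about 3 N, stays put. Its pull eye, mid-plate, is a level loop of 6 mm round bar, bar centre at z = 28 mm: two prongs 30 mm apart (centres) and a cross bar 25 mm (centre) before the plate's face. Clear inside 24 mm (y) by 22 (x); 36 mm over the prongs. The peg drops in from above.
- beaker_mid (a point): Clear plastic beaker, 52 mm across, 65 high, standing before the sampler; point at its centre. Leave it.
- jar_mid (a point): Amber glass jar, 44 mm across, 60 high, standing before the sampler; point at its centre. Leave it.
- wash_mid (a point): White bottle, 52 mm across, 100 high, on the sampler's deck; point at its centre. Leave it.
- rack_mid (a point): Grey vial rack, 70 x 120 x 35 mm, on the sampler's deck; point at its centre. Leave it.
- dish_mid (a point): White ceramic dish, 70 mm across, 20 high, on the bench to the right; point at its centre. Leave it.
- spatula_grip (a point): Spatula lying on the bench to the left, 170 mm long; point on its handle. Leave it.
Mind the look-alikes: they are no part of the job. What is shaped like the rod_rest but brown is not meant. Leave any black look-alike of the hook_rod alone.

How it is judged:
On the way, in this order (a step that is already met when the one before it is completed fails the run):
1. the rod is lifted out of its rest (z of hook_rod in the frame of rod_rest above 0.08 m and contact force between the fingers and hook_rod above 1 N), for 0.1 s.
2. the hook is drawing the tray out (value of joint drip_tray above 0.02 m and velocity of joint drip_tray above 0.003 m/s and contact force between hook_rod and drip_tray above 0.5 N), for 0.1 s.
3. the tray is out at its stop (value of joint drip_tray above 0.075 m), for 0.2 s.
At the end, for the whole second after the job is handed in: The tray is out at its stop (at least 75 of its 80 mm) and the rod lies released and still in both notches of its rest, within 25 mm of where it belongs, level and peg down (value of joint drip_tray above 0.075 m and z of hook_rod in the frame of rod_rest between 0.051 and 0.06 m and horizontal distance between hook_rod and rod_rest below 0.025 m and angle between hook_rod's own z axis and vertical below 0.15 rad and angle between the x axis of hook_rod and the x axis of rod_rest, either way round below 0.2 rad and linear speed of hook_rod below 0.02 m/s); the robot touches nothing.
It fails at once if the rod bears on the sampler or its tray with more than 25 N (contact force between hook_rod and sampler above 25 N or contact force between hook_rod and drip_tray above 25 N).
It fails at once if the hand or arm touches the sampler or its tray (contact force between any of the fingers, the arm and sampler above 2 N or contact force between any of the fingers, the arm and drip_tray above 2 N).
It fails at once if another thing on the bench or deck is moved by more than 30 mm or knocked over (distance of any of beaker_mid, jar_mid, wash_mid, rack_mid, dish_mid, spatula_grip from where it was at the start of the episode above 0.03 m or angle between any of beaker_mid, jar_mid, wash_mid's own z axis and vertical above 0.6 rad).
It also fails if it takes over 69 s, if anything falls off the work surface, if the arm or the gripper's body presses on something with over 40 N, if the wrist force passes 120 N, or if a joint passes its speed limit or range.

## Working session

There is one attempt and no reset: what is moved stays moved. The work goes in short steps, Python scripts to look and compute and a tool call to move; the robot and the scene stay as the last step left them, time stands still between calls to the robot, and variables do not carry over. Pictures are saved under pics/ and viewed, and the job is handed in when it is done.

Besides the shell and the picture viewer there is one more tool, called by a JSON object that holds its "method" and its "body", one argument or row to a line. move_arm: Moves the arm, as the interface text tells. Its arguments: {"type":"object","properties":{"deltas":{"type":"array","items":{"type":"array","items":{"type":"number"}}},"force":{"type":"number"}},"required":["deltas"]}

```bash
ls; mkdir -p pics
python3 - <<'E'
from station import manip
import cv2,numpy as np
for n in("scene","top"):
    p,d=manip.snapshot(n); cv2.imwrite(f"pics/{n}0.png",p[:,:,::-1]); np.save(f"{n}0.npy",d)
    c=manip.get_calibration(n); print(n,c)
print(manip.sense())
E
```

```text
pics
scene {'vfov': 56.13847744911463, 'cx': 320.11688949474336, 'cy': 238.57342623628773, 'D': array([-0.01877334,  0.        ,  0.        ,  0.        ,  0.        ]), 'pose': array([[-0.8279797 ,  0.44564833, -0.34036332,  0.91446517],
       [ 0.56053265,  0.6405423 , -0.52488924,  0.60480331],
       [-0.01589891, -0.62538239, -0.78015645,  0.9668062 ],
       [ 0.        ,  0.        ,  0.        ,  1.        ]])}
top {'vfov': 42.41470668556101, 'cx': 305.7248651162103, 'cy': 239.01776845706206, 'D': array([-0.02265911,  0.        ,  0.        ,  0.        ,  0.        ]), 'pose': array([[-0.00508969, -0.99858703,  0.05289641,  0.43604152],
       [-0.99995775,  0.00548732,  0.00737469,  0.00767639],
       [-0.00765453, -0.05285664, -0.99857277,  1.64425607],
       [ 0.        ,  0.        ,  0.        ,  1.        ]])}
{'t': 0.1, 'q': array([-1.51651338e+00,  5.28434431e-01,  1.43378551e+00,  4.30374624e-05,
        1.18142073e+00, -1.78512692e-01]), 'qd': array([-3.42889176e-05, -2.62849878e-03, -2.77237374e-03,  1.18134631e-03,
        8.88670990e-04,  6.81641459e-04]), 'tau': array([-3.78713567e-04, -4.43304062e+01, -1.78586662e+01, -1.86260227e-04,
        3.86119966e-03, -1.03910540e-05]), 'tcp_pos': array([ 0.14418394, -0.6074906 ,  0.24139024]), 'tool_rot': array([ 9.93233849e-01,  1.16126969e-01,  8.34265239e-05, -1.02079905e-03]), 'force': array([-0.11733627,  0.57992372, -0.13545184]), 'ft_torque': array([0.01200361, 0.05553466, 0.02547359]), 'finger_gap': 1.001289509301944}
```

View pics/scene0.png

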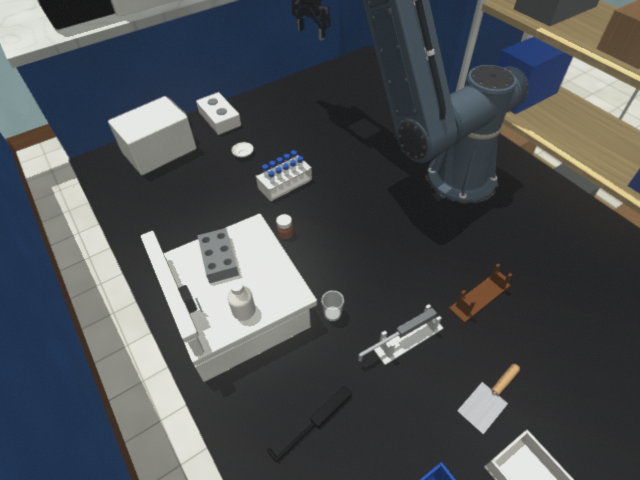

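View pics/top0.png

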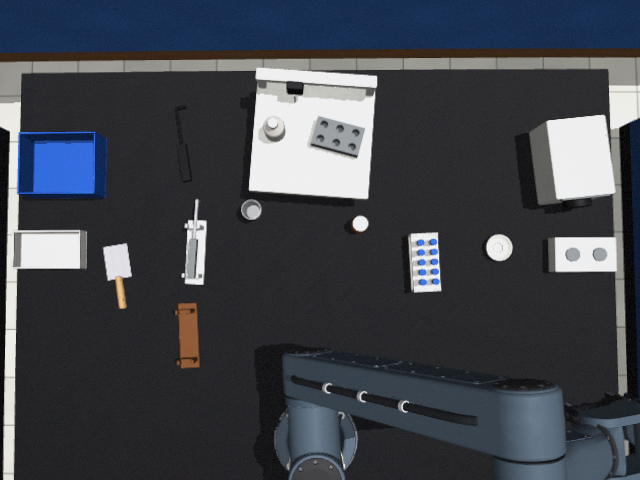

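Scene: the sampler's front edge faces the robot (top view, row ~194, cols 249–369). The steel rod on its aluminium rest is at (195,245) and its hook tip at (197,202). The brown rest and the black rod are the look-alikes. Next I'll measure.

```bash
cat > h.py <<'E'
import numpy as np,cv2
from station import manip
def cloud(n,d):
    c=manip.get_calibration(n);h,w=d.shape;f=h/2/np.tan(np.radians(c['vfov']/2))
    K=np.array([[f,0,c['cx']],[0,f,c['cy']],[0,0,1]])
    u,v=np.meshgrid(np.arange(w),np.arange(h))
    p=cv2.undistortPoints(np.stack([u,v],-1).reshape(-1,1,2).astype(np.float64),K,c['D']).reshape(h,w,2)
    P=np.concatenate([p*d[...,None],d[...,None]],-1)
    T=np.array(c['pose']); W=P@T[:3,:3].T+T[:3,3]; W[d==0]=np.nan
    return W
def proj(n,X):
    c=manip.get_calibration(n);f=240/np.tan(np.radians(c['vfov']/2))
    K=np.array([[f,0,c['cx']],[0,f,c['cy']],[0,0,1]])
    T=np.linalg.inv(np.array(c['pose']))
    return cv2.projectPoints(np.asarray(X,float).reshape(-1,1,3),cv2.Rodrigues(T[:3,:3])[0],T[:3,3],K,np.array(c['D']))[0].reshape(-1,2)
E
python3 - <<'E'
from h import *
np.set_printoptions(precision=4,suppress=True)
for n in("top","scene"):
    W=cloud(n,np.load(n+"0.npy")); np.save(n+"W.npy",W)
    x,y,z=W[...,0],W[...,1],W[...,2]
    print(n,"bench z",np.nanmedian(z[(abs(z)<.03)]))
    m=(abs(z-.11)<.006)&(x>.45)&(x<1.1)&(y>-.25)&(y<.25)
    m=cv2.morphologyEx(m.astype(np.uint8),cv2.MORPH_OPEN,np.ones((3,3)))
    k,l,s,c=cv2.connectedComponentsWithStats(m); i=1+np.argmax(s[1:,4]); m=l==i
    pts=np.stack([x[m],y[m]],-1).astype(np.float32); r=cv2.minAreaRect(pts); print("deck",len(pts),r,cv2.boxPoints(r),np.median(z[m]))
    # rod region
    m=(x>.35)&(x<.7)&(y>.2)&(y<.45)&(z>.035)&(z<.09)
    ys=np.stack([x[m],y[m],z[m]],-1); print("rod pts",len(ys)); np.save(n+"rod.npy",ys)
    b=np.arange(ys[:,0].min(),ys[:,0].max(),.01)
    for a in b:
        q=ys[(ys[:,0]>=a)&(ys[:,0]<a+.01)]
        if len(q):print(np.round([a,len(q),q[:,1].min(),np.median(q[:,1]),q[:,1].max(),np.median(q[:,2]),q[:,2].max()],4))
E
python3 - <<'E'
import cv2
im=cv2.imread('pics/top0.png')
cv2.imwrite('pics/topc.png',cv2.resize(im[185:300,150:270],None,fx=5,fy=5,interpolation=cv2.INTER_CUBIC))
im=cv2.imread('pics/scene0.png')
cv2.imwrite('pics/scenec.png',cv2.resize(im[290:370,340:460],None,fx=6,fy=6,interpolation=cv2.INTER_CUBIC))
E
```

```text
top bench z -0.0002507166100635949
deck 8489 ((0.7665270566940308, 0.0033084750175476074), (0.29999226331710815, 0.279342919588089), 85.30162811279297) [[ 0.615  -0.1347]
 [ 0.8934 -0.1576]
 [ 0.918   0.1414]
 [ 0.6396  0.1642]] 0.10933814103844663
rod pts 549
[ 0.424  57.      0.2951  0.3123  0.3386  0.0625  0.0714]
[ 0.434  43.      0.3024  0.3134  0.3366  0.0635  0.076 ]
[ 0.444  34.      0.3042  0.3125  0.3237  0.0654  0.0711]
[ 0.454  33.      0.3038  0.3107  0.3223  0.0644  0.0739]
[ 0.464  35.      0.3021  0.3095  0.3209  0.0657  0.0753]
[ 0.474  34.      0.3022  0.3103  0.3218  0.0645  0.0717]
[ 0.484  32.      0.3015  0.3095  0.318   0.0664  0.0716]
[ 0.494  34.      0.3007  0.309   0.3193  0.0638  0.073 ]
[ 0.504  36.      0.3004  0.308   0.3193  0.0651  0.0739]
[ 0.514  23.      0.3001  0.3077  0.3162  0.0654  0.0716]
[ 0.524  13.      0.3045  0.307   0.3131  0.0591  0.0608]
[ 0.534  12.      0.3043  0.3069  0.3092  0.0595  0.066 ]
[ 0.544  46.      0.2903  0.3063  0.3305  0.0543  0.0793]
[ 0.554  40.      0.2916  0.3096  0.3293  0.0556  0.0771]
[ 0.564  12.      0.3015  0
[... 1158 characters left out ...]
0.5151 58.      0.3044  0.3157  0.3222  0.0647  0.07  ]
[ 0.5251 18.      0.3086  0.3141  0.3198  0.0591  0.0691]
[ 0.5351 19.      0.3079  0.3131  0.317   0.0582  0.061 ]
[ 0.5451 38.      0.2967  0.311   0.333   0.0579  0.0717]
[  0.5551 120.       0.2962   0.317    0.3343   0.0542   0.0731]
[ 0.5651 17.      0.306   0.3104  0.3141  0.0582  0.062 ]
[ 0.5751 15.      0.3061  0.3108  0.3132  0.0584  0.0601]
[ 0.5851 16.      0.3048  0.3095  0.3124  0.0577  0.0607]
[ 0.5951 18.      0.3048  0.3093  0.3119  0.058   0.0628]
[ 0.6051 16.      0.3035  0.3082  0.3115  0.0576  0.0627]
[ 0.6151 21.      0.3035  0.3084  0.3109  0.0569  0.0599]
[ 0.6251 17.      0.303   0.3082  0.3101  0.0515  0.0593]
```

View pics/topc.png

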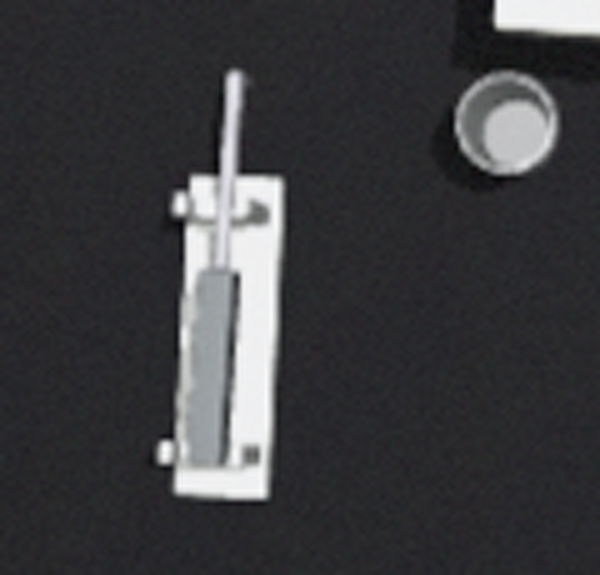

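View pics/scenec.png

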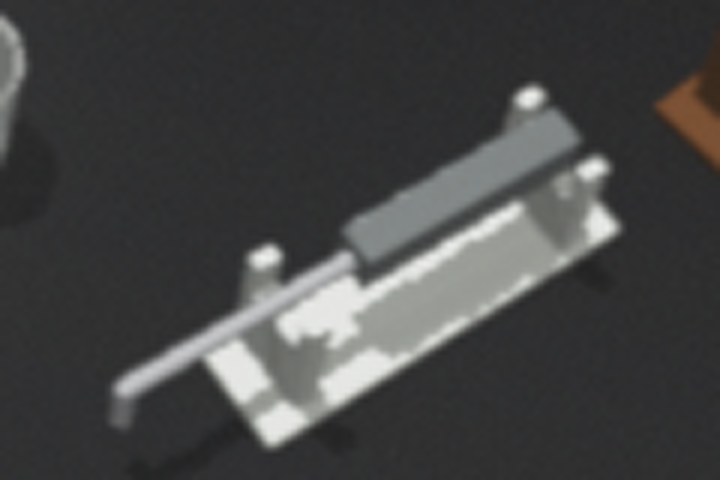

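Run:
```python
from h import *
np.set_printoptions(precision=4,suppress=True)
for n in("top","scene"):
    W=np.load(n+"W.npy");x,y,z=W[...,0],W[...,1],W[...,2]
    def sel(a,b,c,d,e,f): 
        m=(x>a)&(x<b)&(y>c)&(y<d)&(z>e)&(z<f); return W[m]
    h=sel(.442,.515,.29,.335,.06,.075); s=sel(.565,.612,.285,.325,.05,.066)
    t=h[h[:,2]>.064]
    ph=np.polyfit(t[:,0],t[:,1],1);ps=np.polyfit(s[:,0],s[:,1],1)
    print(n,"handle yaw",ph[0],"y at .475",np.polyval(ph,.475),"shaft yaw",ps[0],"y@.6",np.polyval(ps,.6), "y.475 by shaft",np.polyval(ps,.475))
    for nm,r in dict(rest=(.39,.6,.25,.38,.005,.012)).items():
        q=sel(*r); R=cv2.minAreaRect(q[:,:2].astype(np.float32)); print(nm,len(q),R,cv2.boxPoints(R))
    # cheeks
    for nm,r in dict(rear=(.415,.445,.28,.36,.05,.075),front=(.54,.57,.28,.36,.06,.08)).items():
        q=sel(*r); print(nm,q[:,0].mean(),q[:,1].min(),q[:,1].max())
    for nm,(a,b,c,d,e,f) in dict(beaker=(.53,.62,.08,.2,.03,.09),jar=(.5,.62,-.2,-.06,.03,.09)).items():
        q=sel(a,b,c,d,e,f); print(nm,len(q),q[:,:3].min(0),q[:,:3].max(0))
```

```text
top handle yaw -0.0792728087520456 y at .475 0.31146177454064033 shaft yaw -0.06864715728485639 y@.6 0.30310993949146836 y.475 by shaft 0.3116908341520754
rest 553 ((0.49413543939590454, 0.31517302989959717), (0.12828797101974487, 0.2050642967224121), 89.36902618408203) [[0.3909 0.2522]
 [0.596  0.2499]
 [0.5974 0.3782]
 [0.3923 0.3804]]
rear 0.43396306916432154 0.29510193269108936 0.33858304724972366
front 0.5540316418971146 0.2903329604015413 0.3292611481469111
beaker 136 [0.5718 0.1361 0.0306] [0.6188 0.1854 0.0702]
jar 210 [ 0.539  -0.1386  0.0303] [ 0.6189 -0.0988  0.0897]
scene handle yaw -0.056905024076678974 y at .475 0.3158593753144913 shaft yaw -0.06836427649980335 y@.6 0.30878053982403725 y.475 by shaft 0.31732607438651267
rest 760 ((0.49683189392089844, 0.3160187900066376), (0.12416569143533707, 0.2017810344696045), 88.08904266357422) [[0.3939 0.2573]
 [0.5956 0.2506]
 [0.5997 0.3747]
 [0.3981 0.3814]]
rear 0.43492629077081657 0.2982360004268988 0.3414932158982872
front 0.5573839167831168 0.29629891664264396 0.33429362407992447
beaker 318 [0.5723 0.1376 0.03  ] [0.6199 0.1905 0.0698]
jar 240 [ 0.5409 -0.1334  0.0301] [ 0.583  -0.0927  0.0653]
```

```bash
cat >> h.py <<'E'
def rel(cur,cy,tgt,ty):
    """units rows: cur xyz, yaw -> tgt xyz,yaw"""
    d=np.array(tgt,float)-np.array(cur,float)
    return np.round([(d[0]*np.cos(cy)+d[1]*np.sin(cy))/.4,(d[0]*np.sin(cy)-d[1]*np.cos(cy))/.4,-d[2]/.4,(cy-ty)/.5],4)
def yaw(q): return 2*np.arctan2(q[1],q[0])
O=np.array([.6285,.017]);SY=-.083
def s2w(x,y): return np.round([O[0]+x*np.cos(SY)-y*np.sin(SY),O[1]+x*np.sin(SY)+y*np.cos(SY)],4)
def w2s(p):
    d=np.array(p[:2])-O; return np.array([d[0]*np.cos(SY)+d[1]*np.sin(SY),-d[0]*np.sin(SY)+d[1]*np.cos(SY)])
E
python3 -c "
from h import *
print(rel([.144,-.608,.242],.2327,[.36,-.37,.242],-.066))
print(rel([.36,-.37,.242],-.066,[.44,-.06,.242],-.066))
print(rel([.44,-.06,.242],-.066,[.46,.25,.2],-.066))"
```

```text
[ 0.6627 -0.4544 -0.      0.5974]
[ 0.1485 -0.7865 -0.      0.    ]
[-0.0012 -0.7766  0.105   0.    ]
```

{"method": "move_arm", "body": {
  "deltas": [
    [0.083,-0.057,0,0.075,100],
    [0.166,-0.114,0,0.15,100],
    [0.249,-0.17,0,0.224,100],
    [0.331,-0.227,0,0.3,100],
    [0.414,-0.284,0,0.373,100],
    [0.497,-0.341,0,0.448,100],
    [0.58,-0.398,0,0.522,100],
    [0.663,-0.454,0,0.597,100]
  ]
}}

```text
t: 0.77
tcp_pos: [0.3611, -0.3683, 0.242]
tool_rot: [0.999, -0.034, -0.0, -0.0]
force: [0.8, -1.1, 0.0]
finger_gap: 1.0
```

{"method": "move_arm", "body": {
  "deltas": [
    [0.019,-0.098,0,0,100],
    [0.037,-0.197,0,0,100],
    [0.056,-0.295,0,0,100],
    [0.074,-0.393,0,0,100],
    [0.093,-0.492,0,0,100],
    [0.111,-0.59,0,0,100],
    [0.13,-0.688,0,0,100],
    [0.1485,-0.7865,0,0,100]
  ]
}}

```text
t: 1.43
tcp_pos: [0.4402, -0.0583, 0.2422]
tool_rot: [0.999, -0.033, -0.0, -0.0]
force: [0.6, -1.0, -0.4]
finger_gap: 1.004
```

{"method": "move_arm", "body": {
  "deltas": [
    [0,-0.097,0.013,0,100],
    [0,-0.194,0.026,0,100],
    [0,-0.291,0.039,0,100],
    [0,-0.388,0.052,0,100],
    [0,-0.485,0.066,0,100],
    [0,-0.582,0.079,0,100],
    [0,-0.68,0.092,0,100],
    [0,-0.777,0.105,0,100]
  ]
}}

```text
t: 2.1
tcp_pos: [0.4602, 0.2519, 0.1998]
tool_rot: [0.999, -0.033, -0.0, 0.0]
force: [0.6, -0.7, -0.5]
finger_gap: 0.997
```

```bash
python3 -c "
from h import *
print(rel([.46,.251,.2],-.066,[.472,.314,.12],-.066))"
```

```text
[ 0.0195 -0.1591  0.2     0.    ]
```

{"method": "move_arm", "body": {
  "deltas": [
    [0.005,-0.04,0.04,0,100],
    [0.01,-0.08,0.08,0,100],
    [0.015,-0.12,0.12,0,100],
    [0.0195,-0.159,0.16,0,100],
    [0.0195,-0.159,0.2,0,100],
    [0.0195,-0.159,0.2,0,100],
    [0.0195,-0.159,0.2,0,100],
    [0.0195,-0.159,0.2,0,100]
  ]
}}

```text
t: 2.77
tcp_pos: [0.4728, 0.3126, 0.1207]
tool_rot: [0.999, -0.033, 0.0, 0.0]
force: [0.2, -0.1, 0.6]
finger_gap: 0.999
```

Run:
```python
from h import *
p,d=manip.snapshot("scene");cv2.imwrite("pics/s1.png",cv2.resize(p[180:400,320:520,::-1],None,fx=3,fy=2.7));
p2,d2=manip.snapshot("top");cv2.imwrite("pics/t1.png",cv2.resize(p2[180:330,130:270,::-1],None,fx=4,fy=4))
s=manip.sense();print(s['tcp_pos'],yaw(s['tool_rot']),s['force'])
# fingertip lateral extents in both clouds
for n,dd in(("top",d2),("scene",d)):
    W=cloud(n,dd);x,y,z=W[...,0],W[...,1],W[...,2]
    m=(x>.42)&(x<.53)&(y>.22)&(y<.41)&(z>.1)&(z<.17);q=W[m]
    print(n,len(q),q.min(0),q.max(0),np.median(q,0))
    print(proj(n,s['tcp_pos']))
```

```text
[0.47325727 0.31264953 0.12136891] -0.06641615691437723 [-0.25388229  0.10357022 -0.14422881]
top 2 [0.46058865 0.2666869  0.16020076] [0.4631289  0.26815591 0.16852247] [0.46185877 0.26742141 0.16436162]
[[186.78470181 257.25639656]]
scene 171 [0.45898063 0.24674056 0.1224341 ] [0.49029486 0.37042572 0.16960018] [0.48044792 0.27268629 0.14359492]
[[420.44729658 306.22283629]]
```

View pics/s1.png

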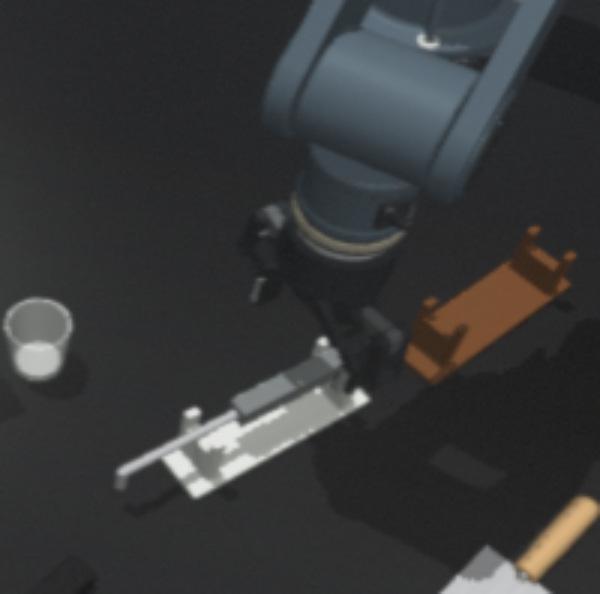

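View pics/t1.png

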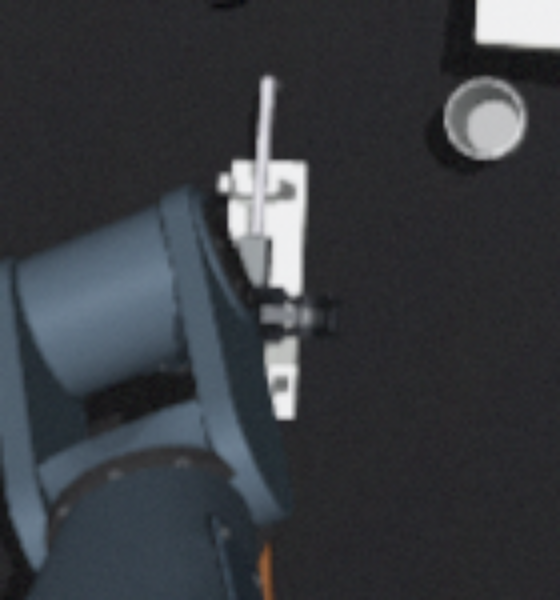

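The picture shows the open jaws straddling the handle (scene crop, ~(300,370)) on the aluminium rest. I'll go down and grip.

{"method": "move_arm", "body": {
  "deltas": [
    [0,0,0.045,0,100],
    [0,0,0.09,0,100],
    [0,0,0.135,0,100],
    [0,0,0.165,0,100],
    [0,0,0.182,0,100],
    [0,0,0.182,0,100],
    [0,0,0.182,0,0],
    [0,0,0.182,0,0]
  ],
  "force": 90
}}

```text
t: 3.53
tcp_pos: [0.4734, 0.3131, 0.0484]
tool_rot: [0.999, -0.033, 0.001, -0.0]
force: [0.9, 0.4, -0.3]
finger_gap: 0.747
```

{"method": "move_arm", "body": {
  "deltas": [
    [0,0,0,0,0],
    [0,0,0,0,0],
    [0,0,0,0,0],
    [0,0,0,0,0],
    [0,0,0,0,0],
    [0,0,0,0,0],
    [0,0,0,0,0],
    [0,0,0,0,0]
  ]
}}

```text
t: 4.2
tcp_pos: [0.473, 0.3131, 0.0483]
tool_rot: [0.999, -0.033, 0.001, -0.0]
force: [-0.8, 1.0, 5.7]
finger_gap: 0.193
```

{"method": "move_arm", "body": {
  "deltas": [
    [0,0,-0.02,0,0],
    [0,0,-0.05,0,0],
    [0,0,-0.09,0,0],
    [0,0,-0.14,0,0],
    [0,0,-0.19,0,0],
    [0,0,-0.24,0,0],
    [0,0,-0.28,0,0],
    [0,0,-0.28,0,0]
  ]
}}

```text
t: 4.87
tcp_pos: [0.4747, 0.3138, 0.1636]
tool_rot: [0.999, -0.033, 0.003, -0.002]
force: [0.6, 0.3, -0.8]
finger_gap: 0.195
```

Run:
```python
from h import *
p,d=manip.snapshot("scene");cv2.imwrite("pics/s2.png",cv2.resize(p[180:400,320:520,::-1],None,fx=3,fy=2.7));
p2,d2=manip.snapshot("top");cv2.imwrite("pics/t2.png",cv2.resize(p2[180:330,130:270,::-1],None,fx=4,fy=4))
s=manip.sense();print(s['tcp_pos'],yaw(s['tool_rot']),s['force'],s['ft_torque'],s['finger_gap'])
for n,dd in(("top",d2),("scene",d)):
    W=cloud(n,dd);x,y,z=W[...,0],W[...,1],W[...,2]
    m=(x>.53)&(x<.66)&(y>.27)&(y<.34)&(z>.11)&(z<.22);q=W[m]
    print(n,len(q),q.min(0),q.max(0))
    for a in np.arange(.53,.65,.015):
        r=q[(q[:,0]>=a)&(q[:,0]<a+.015)]
        if len(r): print(a,len(r),np.median(r,0))
```

```text
[0.47276747 0.31292276 0.16029844] -0.06575806526552413 [-0.11687151 -0.0030085  -0.7830791 ] [0.0189825  0.01092938 0.02751489] 0.1957393354001561
top 141 [0.53000051 0.29834022 0.14021107] [0.62698197 0.31118007 0.17931178]
0.53 21 [0.5393286  0.30690384 0.17033106]
0.545 22 [0.55187153 0.30490937 0.1707546 ]
0.56 18 [0.56722406 0.30504473 0.17116936]
0.5750000000000001 25 [0.58310054 0.30300475 0.16960934]
0.5900000000000001 20 [0.59715149 0.3029208  0.17151664]
0.6050000000000001 22 [0.61451568 0.30224867 0.16986051]
0.6200000000000001 13 [0.62311268 0.30137073 0.16698914]
scene 220 [0.53021733 0.30174506 0.1477833 ] [0.63004815 0.31571114 0.17811423]
0.53 28 [0.53758659 0.31243094 0.1735851 ]
0.545 29 [0.55262947 0.31188214 0.17316827]
0.56 30 [0.56646141 0.31115965 0.1734149 ]
0.5750000000000001 28 [0.58218931 0.3102107  0.17355621]
0.5900000000000001 31 [0.59818443 0.30925563 0.17386299]
0.6050000000000001 29 [0.61303461 0.30827349 0.17401928]
0.6200000000000001 45 [0.62747702 0.30804739 0.17000445]
```

View pics/s2.png

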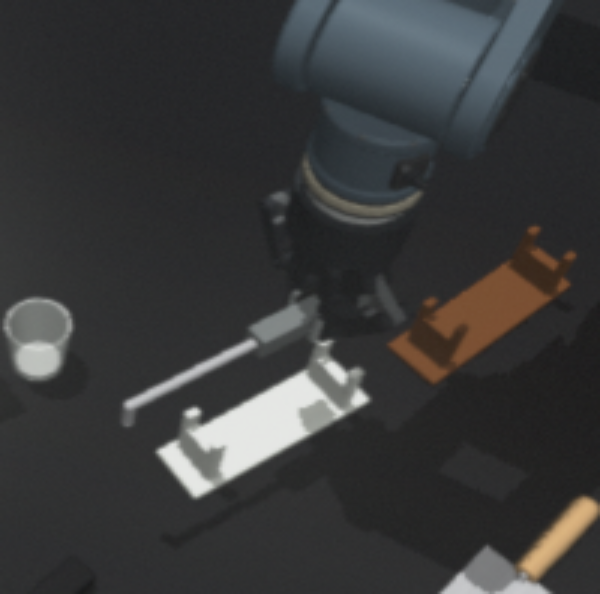

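Lifted cleanly: the rod is level in the hand and the rest is empty. Next I'll carry it to just in front of the bay, about 52 mm right of centre, so that it clears the eye at any offset.

```bash
sed -i 's/^O=.*;SY/O=np.array([.6285,.016]);SY/' h.py; python3 -c "
from h import *
print(s2w(-.172,-.052))
print(rel([.4728,.3129,.1603],-.066,[.465,.02,.155],-.083))
a=s2w(-.172,-.052)
print(rel([.465,.02,.155],-.083,[a[0],a[1],.040],-.083))"
```

```text
[ 0.4528 -0.0216]
[0.0288 0.7319 0.0132 0.034 ]
[-0.0218  0.1062  0.2875  0.    ]
```

{"method": "move_arm", "body": {
  "deltas": [
    [0.002,0.04,0,0.004,0],
    [0.006,0.13,0.002,0.01,0],
    [0.01,0.23,0.004,0.015,0],
    [0.014,0.33,0.006,0.02,0],
    [0.018,0.43,0.008,0.025,0],
    [0.022,0.53,0.01,0.03,0],
    [0.026,0.64,0.012,0.034,0],
    [0.029,0.732,0.013,0.034,0]
  ]
}}

```text
t: 5.63
tcp_pos: [0.4636, 0.0182, 0.1531]
tool_rot: [0.999, -0.041, -0.002, -0.0]
force: [1.0, -0.1, -1.0]
finger_gap: 0.2
```

{"method": "move_arm", "body": {
  "deltas": [
    [-0.01,0.05,0,0,0],
    [-0.022,0.09,0.03,0,0],
    [-0.022,0.106,0.08,0,0],
    [-0.022,0.106,0.14,0,0],
    [-0.022,0.106,0.2,0,0],
    [-0.022,0.106,0.25,0,0],
    [-0.022,0.106,0.28,0,0],
    [-0.022,0.106,0.288,0,0]
  ]
}}

```text
t: 6.3
tcp_pos: [0.4506, -0.0211, 0.0363]
tool_rot: [0.999, -0.042, -0.003, -0.001]
force: [-1.2, 0.5, -1.4]
finger_gap: 0.195
```

Run:
```python
from h import *
p,d=manip.snapshot("scene");cv2.imwrite("pics/s3.png",p[:,:,::-1])
p2,d2=manip.snapshot("top");cv2.imwrite("pics/t3.png",cv2.resize(p2[60:260,220:400,::-1],None,fx=3,fy=3))
s=manip.sense();print(s['t'],s['tcp_pos'],yaw(s['tool_rot']),s['force'],w2s(s['tcp_pos']))
```

```text
6.4 [ 0.4516016  -0.02130394  0.03788195] -0.08278443083780151 [-0.32664157 -0.40142488 -1.23815474] [-0.17319675 -0.05184123]
```

View pics/t3.png

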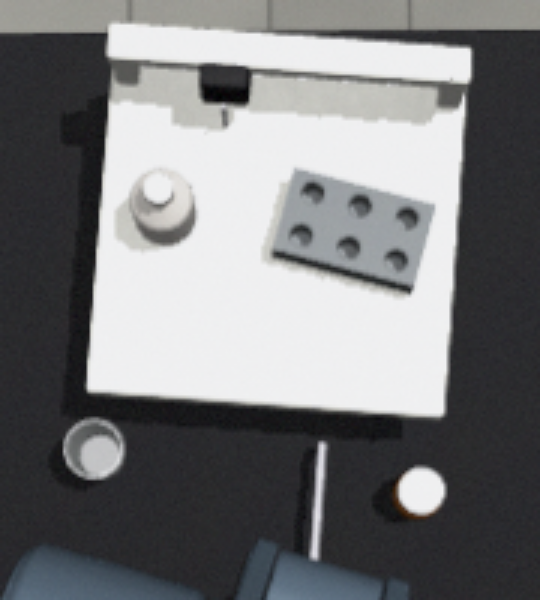

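View pics/s3.png

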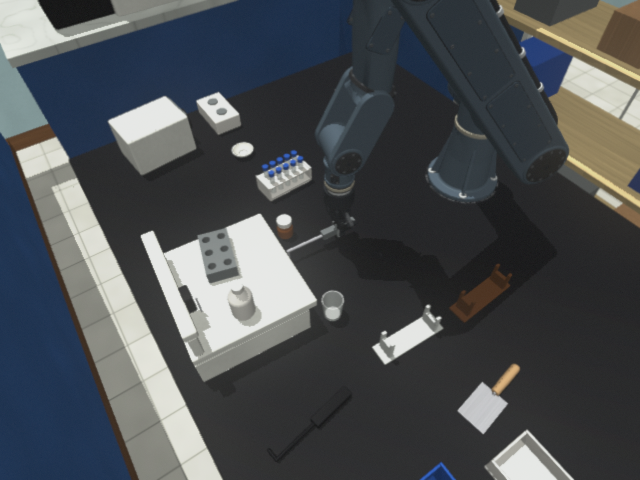

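The rod tip (322,445 in the top crop) stands before the bay's front edge, clear of the jar and beaker. I'll go in low.

{"method": "move_arm", "body": {
  "deltas": [
    [0.02,0,0,0,0],
    [0.045,0,0,0,0],
    [0.07,0,0,0,0],
    [0.095,0,0,0,0],
    [0.12,0,0,0,0],
    [0.14,0,0,0,0],
    [0.155,0,0,0,0],
    [0.16,0,0,0,0]
  ]
}}

```text
t: 7.07
tcp_pos: [0.5184, -0.0272, 0.0399]
tool_rot: [0.999, -0.041, 0.002, 0.0]
force: [0.8, -0.4, -0.9]
finger_gap: 0.194
```

{"method": "move_arm", "body": {
  "deltas": [
    [0,0,0,0,0],
    [0.003,0,0,0,0],
    [0.006,0,0,0,0],
    [0.009,0,0,0,0],
    [0.012,0,0,0,0],
    [0.015,0,0,0,0],
    [0.0175,0,0,0,0],
    [0.0175,0,0,0,0]
  ]
}}

```text
t: 7.73
tcp_pos: [0.5238, -0.0275, 0.0391]
tool_rot: [0.999, -0.041, 0.0, 0.0]
force: [0.4, -0.3, -0.9]
finger_gap: 0.197
```

{"method": "move_arm", "body": {
  "deltas": [
    [0.002,0,0,0,0],
    [0.004,0,0,0,0],
    [0.006,0,0,0,0],
    [0.008,0,0,0,0],
    [0.01,0,0,0,0],
    [0.01,0,0,0,0],
    [0.01,0,0,0,0],
    [0.01,0,0,0,0]
  ]
}}

```text
t: 8.4
tcp_pos: [0.5274, -0.0278, 0.0391]
tool_rot: [0.999, -0.041, -0.0, -0.0]
force: [-0.7, 0.5, -1.3]
finger_gap: 0.195
```

{"method": "move_arm", "body": {
  "deltas": [
    [0.002,0,0,0,0],
    [0.004,0,0,0,0],
    [0.006,0,0,0,0],
    [0.008,0,0,0,0],
    [0.01,0,0,0,0],
    [0.01,0,0,0,0],
    [0.01,0,0,0,0],
    [0.01,0,0,0,0]
  ]
}}

```text
t: 9.07
tcp_pos: [0.5312, -0.028, 0.0391]
tool_rot: [0.999, -0.041, -0.0, -0.0]
force: [-0.5, 0.0, -0.8]
finger_gap: 0.194
```

{"method": "move_arm", "body": {
  "deltas": [
    [0.002,0,0,0,0],
    [0.004,0,0,0,0],
    [0.006,0,0,0,0],
    [0.008,0,0,0,0],
    [0.01,0,0,0,0],
    [0.01,0,0,0,0],
    [0.01,0,0,0,0],
    [0.01,0,0,0,0]
  ]
}}

```text
t: 9.73
tcp_pos: [0.5313, -0.0276, 0.0388]
tool_rot: [0.999, -0.041, -0.004, -0.001]
force: [-8.8, 0.1, 3.3]
finger_gap: 0.198
```

Contact with the plate (−8.8 N, arm compliance about 2 N/mm), with the TCP at x = 0.531. I'll back off to the loop's mid-depth and sweep sideways.

{"method": "move_arm", "body": {
  "deltas": [
    [-0.01,0,0,0,0],
    [-0.02,0,0,0,0],
    [-0.0275,0,0,0,0],
    [-0.0275,0,0,0,0],
    [-0.0275,-0.003,0,0,0],
    [-0.0275,-0.007,0,0,0],
    [-0.0275,-0.01,0,0,0],
    [-0.0275,-0.01,0,0,0]
  ]
}}

```text
t: 10.4
tcp_pos: [0.5252, -0.0233, 0.0391]
tool_rot: [0.999, -0.041, 0.0, 0.0]
force: [0.0, -0.5, -1.4]
finger_gap: 0.193
```

{"method": "move_arm", "body": {
  "deltas": [
    [0,-0.003,0,0,0],
    [0,-0.006,0,0,0],
    [0,-0.009,0,0,0],
    [0,-0.0115,0,0,0],
    [0,-0.0135,0,0,0],
    [0,-0.015,0,0,0],
    [0,-0.015,0,0,0],
    [0,-0.015,0,0,0]
  ]
}}

```text
t: 11.07
tcp_pos: [0.5253, -0.0176, 0.0391]
tool_rot: [0.999, -0.041, 0.0, 0.0]
force: [-0.5, 0.5, -1.0]
finger_gap: 0.199
```

{"method": "move_arm", "body": {
  "deltas": [
    [0,-0.003,0,0,0],
    [0,-0.006,0,0,0],
    [0,-0.009,0,0,0],
    [0,-0.0115,0,0,0],
    [0,-0.0135,0,0,0],
    [0,-0.015,0,0,0],
    [0,-0.015,0,0,0],
    [0,-0.015,0,0,0]
  ]
}}

```text
t: 11.73
tcp_pos: [0.5258, -0.0116, 0.0391]
tool_rot: [0.999, -0.041, -0.0, 0.0]
force: [0.5, -1.1, -0.8]
finger_gap: 0.193
```

{"method": "move_arm", "body": {
  "deltas": [
    [0,-0.003,0,0,0],
    [0,-0.006,0,0,0],
    [0,-0.009,0,0,0],
    [0,-0.0115,0,0,0],
    [0,-0.0135,0,0,0],
    [0,-0.015,0,0,0],
    [0,-0.015,0,0,0],
    [0,-0.015,0,0,0]
  ]
}}

```text
t: 12.4
tcp_pos: [0.5263, -0.0061, 0.0391]
tool_rot: [0.999, -0.042, -0.0, 0.0]
force: [-2.2, -5.5, -0.6]
finger_gap: 0.199
```

Run:
```python
from h import *
s=manip.sense();print(s['t'],s['tcp_pos'],yaw(s['tool_rot']),s['force'],s['ft_torque'],w2s(s['tcp_pos']),s['finger_gap'])
```

```text
12.4 [ 0.52627246 -0.00610999  0.03912032] -0.08437839541901299 [-2.21822032 -5.46599708 -0.64443047] [-0.87011483  0.19376035 -0.73475587] [-0.1000426  -0.03050903] 0.19871508344105693
```

{"method": "move_arm", "body": {
  "deltas": [
    [0,-0.001,0,0,0],
    [0,-0.002,0,0,0],
    [0,-0.003,0,0,0],
    [0,-0.004,0,0,0],
    [0,-0.005,0,0,0],
    [0,-0.005,0,0,0],
    [0,-0.005,0,0,0],
    [0,-0.005,0,0,0]
  ]
}}

```text
t: 13.07
tcp_pos: [0.5264, -0.0047, 0.0391]
tool_rot: [0.999, -0.043, -0.0, 0.0]
force: [-1.2, -8.2, -0.4]
finger_gap: 0.197
```

Run:
```python
from h import *
s=manip.sense();print(s['t'],s['tcp_pos'],yaw(s['tool_rot']),s['force'],s['ft_torque'],w2s(s['tcp_pos']),s['finger_gap'])
```

```text
13.0667 [ 0.52639445 -0.00465859  0.03912235] -0.08631311300003659 [-1.21407744 -8.21725851 -0.40206486] [-1.33311323  0.27386264 -1.1967855 ] [-0.10004135 -0.0290525 ] 0.19680173002975013
```

Contact with the outside of the prong is confirmed, which puts the eye's centre about 11 mm right of nominal. I'll back off, rise, shift over the loop and drop in.

{"method": "move_arm", "body": {
  "deltas": [
    [0,0.008,0,0,0],
    [0,0.016,0,0,0],
    [0,0.016,-0.012,0,0],
    [0,0.016,-0.03,0,0],
    [0,0.016,-0.046,0,0],
    [0,0.01,-0.05,0,0],
    [0,-0.005,-0.05,0,0],
    [0,-0.02,-0.05,0,0]
  ]
}}

```text
t: 13.73
tcp_pos: [0.5273, 0.005, 0.0596]
tool_rot: [0.999, -0.041, 0.0, -0.0]
force: [0.1, 1.0, -1.3]
finger_gap: 0.194
```

{"method": "move_arm", "body": {
  "deltas": [
    [0,-0.01,0,0,0],
    [0,-0.018,0,0,0],
    [0,-0.0225,0,0,0],
    [0,-0.0225,0,0,0],
    [0,-0.0225,0,0,0],
    [0,-0.0225,0.005,0,0],
    [0,-0.0225,0.01,0,0],
    [0,-0.0225,0.01,0,0]
  ]
}}

```text
t: 14.4
tcp_pos: [0.5276, 0.0131, 0.0547]
tool_rot: [0.999, -0.042, -0.0, -0.0]
force: [0.1, -0.1, -1.7]
finger_gap: 0.193
```

Run:
```python
from h import *
s=manip.sense();print(s['t'],s['tcp_pos'],yaw(s['tool_rot']),s['force'],s['ft_torque'],w2s(s['tcp_pos']),s['finger_gap'])
```

```text
14.4 [0.52757975 0.01312957 0.0546592 ] -0.08316654818762959 [ 0.14794944 -0.12153553 -1.6734233 ] [-0.0166198   0.02904025 -0.00214424] [-0.10033485 -0.01122732] 0.19349913734812008
```

{"method": "move_arm", "body": {
  "deltas": [
    [0,0,0.003,0,0],
    [0,0,0.006,0,0],
    [0,0,0.009,0,0],
    [0,0,0.012,0,0],
    [0,0,0.015,0,0],
    [0,0,0.015,0,0],
    [0,0,0.015,0,0],
    [0,0,0.015,0,0]
  ]
}}

```text
t: 15.07
tcp_pos: [0.5279, 0.0134, 0.0491]
tool_rot: [0.999, -0.041, 0.0, -0.0]
force: [0.5, 0.3, -0.8]
finger_gap: 0.194
```

{"method": "move_arm", "body": {
  "deltas": [
    [0,0,0.004,0,0],
    [0,0,0.008,0,0],
    [0,0,0.012,0,0],
    [0,0,0.016,0,0],
    [0,0,0.02,0,0],
    [0,0,0.024,0,0],
    [0,0,0.024,0,0],
    [0,0,0.024,0,0]
  ]
}}

```text
t: 15.73
tcp_pos: [0.5278, 0.0133, 0.0394]
tool_rot: [0.999, -0.041, -0.0, -0.0]
force: [0.3, -0.4, -0.6]
finger_gap: 0.193
```

{"method": "move_arm", "body": {
  "deltas": [
    [-0.005,0,0,0,0],
    [-0.01,0,0,0,0],
    [-0.015,0,0,0,0],
    [-0.02,0,0,0,0],
    [-0.025,0,0,0,0],
    [-0.03,0,0,0,0],
    [-0.035,0,0,0,0],
    [-0.04,0,0,0,0]
  ]
}}

```text
t: 16.4
tcp_pos: [0.5127, 0.0145, 0.0397]
tool_rot: [0.999, -0.041, 0.001, 0.0]
force: [4.0, -0.4, -1.7]
finger_gap: 0.198
```

{"method": "move_arm", "body": {
  "deltas": [
    [-0.006,0,0,0,0],
    [-0.013,0,0,0,0],
    [-0.02,0,0,0,0],
    [-0.027,0,0,0,0],
    [-0.034,0,0,0,0],
    [-0.041,0,0,0,0],
    [-0.048,0,0,0,0],
    [-0.055,0,0,0,0]
  ]
}}

```text
t: 17.07
tcp_pos: [0.4898, 0.0164, 0.0396]
tool_rot: [0.999, -0.041, 0.0, 0.0]
force: [3.9, -0.9, -1.7]
finger_gap: 0.192
```

{"method": "move_arm", "body": {
  "deltas": [
    [-0.007,0,0,0,0],
    [-0.014,0,0,0,0],
    [-0.021,0,0,0,0],
    [-0.028,0,0,0,0],
    [-0.035,0,0,0,0],
    [-0.042,0,0,0,0],
    [-0.049,0,0,0,0],
    [-0.055,0,0,0,0]
  ]
}}

```text
t: 17.73
tcp_pos: [0.4677, 0.0183, 0.0395]
tool_rot: [0.999, -0.041, -0.0, -0.0]
force: [2.9, -0.7, -0.4]
finger_gap: 0.201
```

{"method": "move_arm", "body": {
  "deltas": [
    [-0.006,0,0,0,0],
    [-0.013,0,0,0,0],
    [-0.02,0,0,0,0],
    [-0.027,0,0,0,0],
    [-0.034,0,0,0,0],
    [-0.041,0,0,0,0],
    [-0.047,0,0,0,0],
    [-0.05,0,0,0,0]
  ]
}}

```text
t: 18.4
tcp_pos: [0.4474, 0.02, 0.0395]
tool_rot: [0.999, -0.041, -0.0, -0.0]
force: [2.7, -1.8, -1.1]
finger_gap: 0.19
```

{"method": "move_arm", "body": {
  "deltas": [
    [-0.002,0,0,0,0],
    [-0.004,0,0,0,0],
    [-0.006,0,0,0,0],
    [-0.008,0,0,0,0],
    [-0.01,0,0,0,0],
    [-0.01,0,0,0,0],
    [-0.01,0,0,0,0],
    [-0.01,0,0,0,0]
  ]
}}

```text
t: 19.07
tcp_pos: [0.4439, 0.0203, 0.0395]
tool_rot: [0.999, -0.041, -0.0, -0.0]
force: [2.1, -0.1, -1.6]
finger_gap: 0.201
```

{"method": "move_arm", "body": {
  "deltas": [
    [-0.002,0,0,0,0],
    [-0.004,0,0,0,0],
    [-0.006,0,0,0,0],
    [-0.008,0,0,0,0],
    [-0.01,0,0,0,0],
    [-0.01,0,0,0,0],
    [-0.01,0,0,0,0],
    [-0.01,0,0,0,0]
  ]
}}

```text
t: 19.73
tcp_pos: [0.4403, 0.0206, 0.0395]
tool_rot: [0.999, -0.041, 0.0, 0.0]
force: [2.7, -1.2, -1.5]
finger_gap: 0.19
```

{"method": "move_arm", "body": {
  "deltas": [
    [-0.002,0,0,0,0],
    [-0.004,0,0,0,0],
    [-0.006,0,0,0,0],
    [-0.008,0,0,0,0],
    [-0.008,0,0,0,0],
    [-0.008,0,0,0,0],
    [-0.008,0,0,0,0],
    [-0.008,0,0,0,0]
  ]
}}

```text
t: 20.4
tcp_pos: [0.44, 0.0203, 0.0396]
tool_rot: [0.999, -0.041, 0.003, 0.0]
force: [8.2, -0.3, -4.3]
finger_gap: 0.198
```

Stop reached (8 N, no further motion). I'll centre the peg in the loop, check, then lift out.

{"method": "move_arm", "body": {
  "deltas": [
    [0.006,0,0,0,0],
    [0.012,0,0,0,0],
    [0.018,0,0,0,0],
    [0.0225,0,0,0,0],
    [0.0225,0,0,0,0],
    [0.0225,0,0,0,0],
    [0.0225,0,0,0,0],
    [0.0225,0,0,0,0]
  ]
}}

```text
t: 21.07
tcp_pos: [0.4454, 0.0203, 0.0395]
tool_rot: [0.999, -0.041, -0.001, -0.0]
force: [0.0, 0.2, -1.2]
finger_gap: 0.194
```

Run:
```python
from h import *
p2,d2=manip.snapshot("top");cv2.imwrite("pics/t4.png",cv2.resize(p2[160:260,240:360,::-1],None,fx=6,fy=6,interpolation=cv2.INTER_CUBIC))
s=manip.sense();print(s['t'],s['tcp_pos'],yaw(s['tool_rot']),s['force'],s['ft_torque'],w2s(s['tcp_pos']))
```

```text
21.1167 [0.4455621  0.02022484 0.0394842 ] -0.08262664285007756 [-0.3714268  -0.01427419 -0.70628815] [-0.00301574  0.00182891  0.04869351] [-0.18265839 -0.01095612]
```

View pics/t4.png

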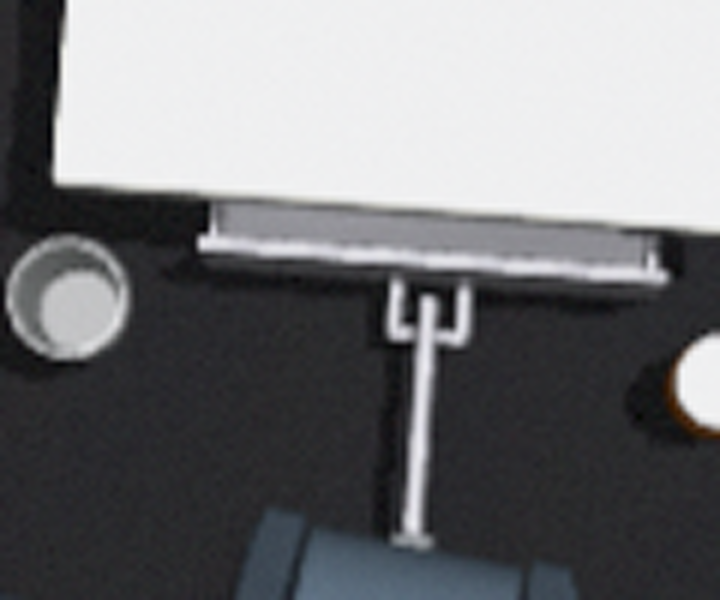

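The top crop shows the tray out, with the peg (428,305) centred inside the eye. I'll lift straight up.

{"method": "move_arm", "body": {
  "deltas": [
    [0,0,-0.01,0,0],
    [0,0,-0.03,0,0],
    [0,0,-0.06,0,0],
    [0,0,-0.1,0,0],
    [0,0,-0.15,0,0],
    [0,0,-0.21,0,0],
    [0,0,-0.27,0,0],
    [0,0,-0.3,0,0]
  ]
}}

```text
t: 21.78
tcp_pos: [0.4467, 0.0201, 0.1625]
tool_rot: [0.999, -0.041, 0.002, 0.0]
force: [1.0, -0.7, -1.2]
finger_gap: 0.198
```

Run:
```python
from h import *
p2,d2=manip.snapshot("top");p,d=manip.snapshot("scene");cv2.imwrite("pics/t5.png",cv2.resize(p2[160:310,160:360,::-1],None,fx=4,fy=4,interpolation=cv2.INTER_CUBIC))
cv2.imwrite("pics/s5.png",cv2.resize(p[180:380,260:460,::-1],None,fx=3,fy=3))
s=manip.sense();print(s['t'],s['tcp_pos'],yaw(s['tool_rot']),s['force'],w2s(s['tcp_pos']))
c=s['tcp_pos']
# rest cheeks, unobstructed
for n,dd in(("top",d2),("scene",d)):
    W=cloud(n,dd);x,y,z=W[...,0],W[...,1],W[...,2]
    for nm,r in dict(rear=(.41,.45,.28,.36,.035,.075),front=(.54,.575,.28,.36,.035,.08)).items():
        m=(x>r[0])&(x<r[1])&(y>r[2])&(y<r[3])&(z>r[4])&(z<r[5]);q=W[m];print(n,nm,len(q),q[:,0].mean(),q[:,1].min(),q[:,1].max())
    m=(x>.53)&(x<.66)&(y>-.05)&(y<.06)&(z>.14)&(z<.2);q=W[m];print("shaft",np.polyfit(q[:,0],q[:,1],1),np.polyfit(q[:,0],q[:,2],1),q[:,0].max(),np.median(q[:,2]))
m1=s2w
print(rel(c,yaw(s['tool_rot']),[.465,.27,.16],-.066))
```

```text
21.8833 [0.4472796  0.0199327  0.16211134] -0.08252937157861885 [-0.18022253  0.00458389 -1.32487028] [-0.18092258 -0.01110487]
top rear 72 0.4299743142367073 0.29475326027586524 0.3392640017765527
top front 74 0.5538098957700475 0.29111814499649197 0.32999590677886154
shaft [-0.07929032  0.05328621] [-0.0072493   0.17591277] 0.5982043302193614 0.171466616372288
scene rear 145 0.4331619703632875 0.2983754312811871 0.34137023598572214
scene front 152 0.5584751448283316 0.29552878798109894 0.3344995919222917
shaft [-0.07175864  0.05464908] [-0.12834364  0.24447567] 0.6032507266551898 0.17300569131773014
[-0.0074 -0.6267  0.0053 -0.0331]
```

View pics/t5.png

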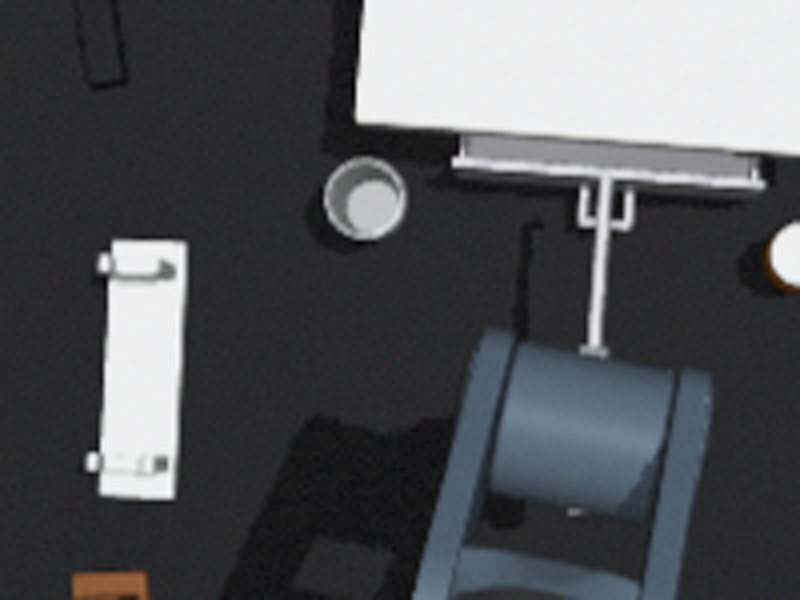

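The tray stays out and the hook is free. I'll carry the rod back over its rest.

Run:
```python
from h import *
print(rel([.4473,.0199,.162],-.0825,[.473,.314,.15],-.062))
```

```text
[ 0.0034 -0.738   0.03   -0.041 ]
```

{"method": "move_arm", "body": {
  "deltas": [
    [0,-0.04,0,-0.004,0],
    [0,-0.13,0,-0.01,0],
    [0.001,-0.23,0,-0.016,0],
    [0.001,-0.33,0.005,-0.022,0],
    [0.002,-0.43,0.01,-0.028,0],
    [0.002,-0.53,0.015,-0.035,0],
    [0.003,-0.64,0.02,-0.041,0],
    [0.0034,-0.738,0.03,-0.041,0]
  ]
}}

```text
t: 22.55
tcp_pos: [0.4708, 0.3159, 0.1466]
tool_rot: [1.0, -0.031, -0.001, 0.0]
force: [1.2, -0.2, -1.3]
finger_gap: 0.195
```

{"method": "move_arm", "body": {
  "deltas": [
    [0,0,0,0,0],
    [0,0,0,0,0],
    [0,0,0.03,0,0],
    [0,0,0.07,0,0],
    [0,0,0.1,0,0],
    [0,0,0.12,0,0],
    [0,0,0.12,0,0],
    [0,0,0.12,0,0]
  ]
}}

```text
t: 23.22
tcp_pos: [0.4713, 0.313, 0.099]
tool_rot: [0.999, -0.032, -0.001, 0.0]
force: [0.6, 0.4, -0.2]
finger_gap: 0.193
```

Run:
```python
from h import *
p2,d2=manip.snapshot("top");p,d=manip.snapshot("scene");cv2.imwrite("pics/t6.png",cv2.resize(p2[180:300,150:270,::-1],None,fx=5,fy=5,interpolation=cv2.INTER_CUBIC))
cv2.imwrite("pics/s6.png",cv2.resize(p[270:380,330:470,::-1],None,fx=5,fy=5,interpolation=cv2.INTER_CUBIC))
s=manip.sense();print(s['t'],s['tcp_pos'],yaw(s['tool_rot']),s['force'])
```

```text
23.3167 [0.47218751 0.31368195 0.10003303] -0.06302868216135922 [-0.36381957  0.19021565 -0.90639888]
```

View pics/s6.png

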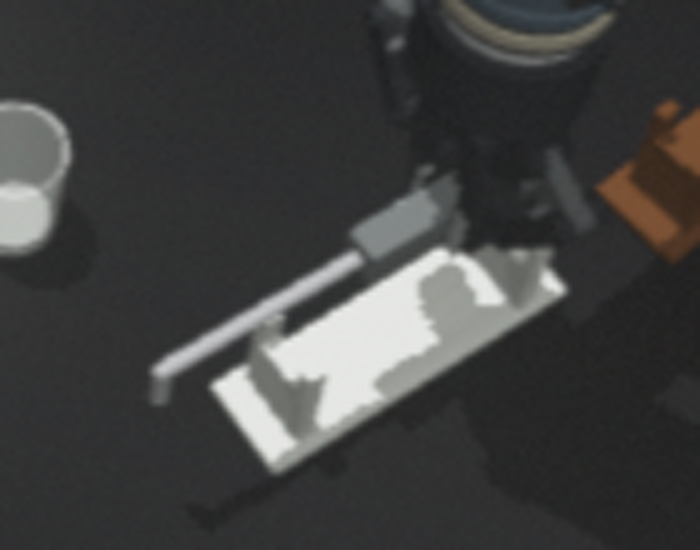

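View pics/t6.png

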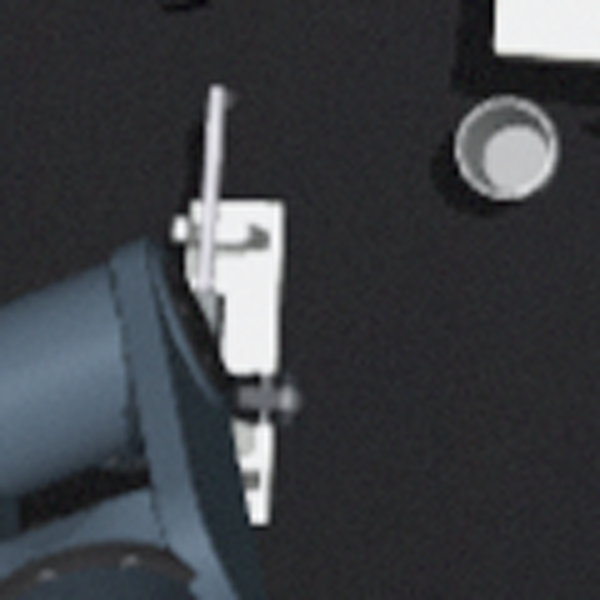

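Parallax accounts for the offset: the shaft lines up with the notch where it lay before. I'll lower it.

{"method": "move_arm", "body": {
  "deltas": [
    [0,0,0.02,0,0],
    [0,0,0.045,0,0],
    [0,0,0.07,0,0],
    [0,0,0.09,0,0],
    [0,0,0.105,0,0],
    [0,0,0.115,0,0],
    [0,0,0.12,0,0],
    [0,0,0.12,0,0]
  ]
}}

```text
t: 23.98
tcp_pos: [0.4714, 0.314, 0.0509]
tool_rot: [1.0, -0.031, -0.001, 0.0]
force: [-0.6, 0.1, -0.9]
finger_gap: 0.196
```

{"method": "move_arm", "body": {
  "deltas": [
    [0,0,0.002,0,0],
    [0,0,0.004,0,0],
    [0,0,0.006,0,0],
    [0,0,0.008,0,0],
    [0,0,0.008,0,0],
    [0,0,0.008,0,0],
    [0,0,0.008,0,0],
    [0,0,0.008,0,0]
  ]
}}

```text
t: 24.65
tcp_pos: [0.4718, 0.3141, 0.0484]
tool_rot: [1.0, -0.031, 0.0, -0.0]
force: [0.1, 0.1, -0.9]
finger_gap: 0.191
```

{"method": "move_arm", "body": {
  "deltas": [
    [0,0,0.001,0,0],
    [0,0,0.002,0,0],
    [0,0,0.003,0,0],
    [0,0,0.004,0,0],
    [0,0,0.004,0,0],
    [0,0,0.004,0,0],
    [0,0,0.004,0,0],
    [0,0,0.004,0,0]
  ]
}}

```text
t: 25.32
tcp_pos: [0.4718, 0.3141, 0.0482]
tool_rot: [1.0, -0.031, 0.0, -0.0]
force: [-2.6, -0.8, 10.6]
finger_gap: 0.196
```

Seated (+10 N up). Opening slowly.

{"method": "move_arm", "body": {
  "deltas": [
    [0,0,-0.002,0,0],
    [0,0,-0.003,0,25],
    [0,0,-0.003,0,30],
    [0,0,-0.003,0,40],
    [0,0,-0.003,0,55],
    [0,0,-0.003,0,70],
    [0,0,-0.003,0,85],
    [0,0,-0.003,0,100]
  ]
}}

```text
t: 25.98
tcp_pos: [0.4717, 0.3141, 0.0478]
tool_rot: [1.0, -0.031, -0.0, 0.0]
force: [0.4, 0.3, 0.3]
finger_gap: 0.937
```

{"method": "move_arm", "body": {
  "deltas": [
    [0,0,0,0,100],
    [0,0,0,0,100],
    [0,0,0,0,100],
    [0,0,-0.02,0,100],
    [0,0,-0.06,0,100],
    [0,0,-0.12,0,100],
    [0,0,-0.2,0,100],
    [0,0,-0.28,0,100]
  ]
}}

```text
t: 26.65
tcp_pos: [0.471, 0.3138, 0.161]
tool_rot: [1.0, -0.031, -0.001, 0.0]
force: [1.0, 0.2, 0.5]
finger_gap: 0.999
```

{"method": "move_arm", "body": {
  "deltas": [
    [0,0,-0.09,0,100],
    [0,0.08,-0.18,0,100],
    [0,0.17,-0.2,0,100],
    [0,0.27,-0.2,0,100],
    [0,0.37,-0.2,0,100],
    [0,0.46,-0.2,0,100],
    [0,0.5,-0.2,0,100],
    [0,0.5,-0.2,0,100]
  ]
}}

```text
t: 27.32
tcp_pos: [0.4589, 0.1115, 0.2407]
tool_rot: [0.999, -0.033, 0.0, 0.0]
force: [0.6, 0.1, -1.0]
finger_gap: 0.994
```

Run:
```python
from h import *
p2,d2=manip.snapshot("top");p,d=manip.snapshot("scene");cv2.imwrite("pics/t7.png",p2[:,:,::-1])
cv2.imwrite("pics/s7.png",cv2.resize(p[200:380,200:470,::-1],None,fx=2.9,fy=2.9,interpolation=cv2.INTER_CUBIC))
s=manip.sense();print(s['t'],s['tcp_pos'],yaw(s['tool_rot']),s['force'])
for n,dd in(("top",d2),("scene",d)):
    W=cloud(n,dd);x,y,z=W[...,0],W[...,1],W[...,2]
    def sel(a,b,c,e,f,g): return W[(x>a)&(x<b)&(y>c)&(y<e)&(z>f)&(z<g)]
    t=sel(.442,.512,.29,.335,.064,.08); q=sel(.565,.612,.285,.33,.05,.068)
    print(n,"handle",np.polyfit(t[:,0],t[:,1],1)[0],np.median(t,0),"shaft",np.polyfit(q[:,0],q[:,1],1)[0],np.median(q,0), sel(.6,.66,.28,.33,.04,.07)[:,0].max())
    t=sel(.56,.66,-.12,.12,.066,.084); print("plate top",len(t),t.mean(0) if len(t) else 0, [w2s(v)[0] for v in t[::max(1,len(t)//8)]])
```

```text
27.4167 [0.45934357 0.11419879 0.24052698] -0.06426710229472056 [-0.13740497 -0.13583342 -0.03535245]
top handle -0.03625301882955125 [0.47772271 0.31133657 0.0668913 ] shaft -0.023830494931886166 [0.58649038 0.30521157 0.05537372] 0.6230261983728078
plate top 211 [0.60965283 0.00459869 0.0752594 ] [np.float64(-0.015594833819281236), np.float64(-0.015802117605089226), np.float64(-0.017353896298277167), np.float64(-0.01896499156886361), np.float64(-0.014693195438328638), np.float64(-0.016253273814598308), np.float64(-0.018686721199091774), np.float64(-0.020693950729038693), np.float64(-0.019976895130938234)]
scene handle -0.054111029022307716 [0.47708724 0.31503374 0.06668983] shaft -0.05274082388990448 [0.59035562 0.31055025 0.05799538] 0.6273604504863866
plate top 232 [0.61425457 0.01653402 0.07507822] [np.float64(-0.0168935415723674), np.float64(-0.012634283565717882), np.float64(-0.01631250971912028), np.float64(-0.012119350679452284), np.float64(-0.017409732444331156), np.float64(-0.012926404112274631), np.float64(-0.017069047029202113), np.float64(-0.012453775087941606)]
```

View pics/s7.png

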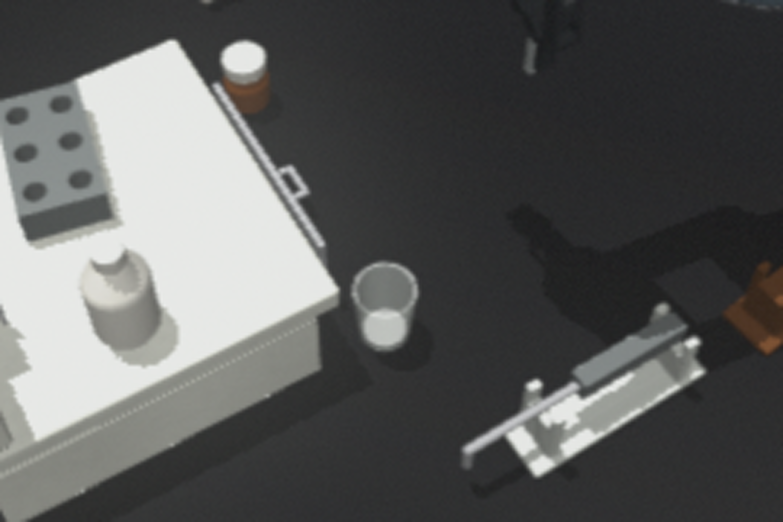

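View pics/t7.png

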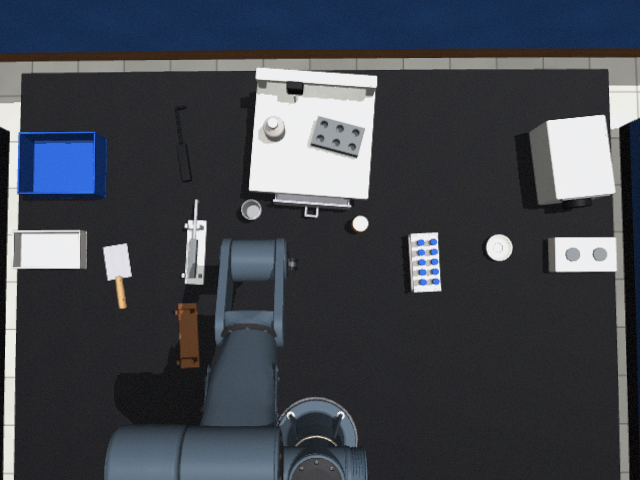

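The rod lies level in both notches of the aluminium rest (handle top 0.067 m, as at the start). The tray is out, the other items look unmoved, and the arm is clear.

```bash
python3 -c "
from station import manip
print(manip.sense()['t']); print(manip.sign_off())"
```

```text
27.4167
the job is handed in; nothing more can be done
None
```

I drew the drip tray out to its stop with the hook, put the rod back on its aluminium rest and handed the job in at 27.4 s of the 69 s allowed. No verdict is reported on hand-in.

**Finding the eye:** I felt the tray's front plate with the peg first, at about 9 N. A sideways sweep then touched the outside of a prong at about 8 N. That put the tray roughly 12 mm nearer than nominal and the eye about 11 mm to the right.

**Drawing the tray:** The peg dropped into the eye without touching it. The tray came out at 2–4 N and stopped after about 80 mm of hook travel. The largest force read at the end of a move was about 9 N.

**Last checks:**
- **Tray:** both cameras show the front plate about 15–17 mm in front of the deck edge, which matches the felt travel.
- **Rod:** it lies released and level in both notches, with the handle top at 67 mm, the same as at the start.
- **Other things:** I compared them by eye in the pictures, and they look unmoved.
- **Arm:** it is clear of everything, and the force reading is about zero.

**Disagreements:** The two cameras differ by about 4–5 mm in y and 2–4 mm in x. Their readings of the laid-up rod's yaw also differ, from −0.02 to −0.05 rad. All of that is within the tolerances, so I left it.

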